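# Set the notched length stop and lay the shaft in its rest

### The arm

A 6-joint arm with a two-finger parallel gripper is mounted at the origin on a cart in front of the work surface, level with it; the furniture and walls round the work are solid. World frame = base frame: x ahead of the robot, y to its left, z up, the work surface at z = 0. Lengths are in m, angles in rad, forces in N, time in s.
With the tool pointing down it reaches from about 0.35 to 0.925 m from the base axis. Payload 6.4 kg.
Tool frame: the origin (TCP) lies midway between the tips of the shut fingers; the grasp point (between the pads) lies 19 mm behind it; z points along the fingers, y is the line along which they close (so a half turn about z gives the same grasp; the last joint's range is limited). The gripper opens to 94 mm and grips with 3 to 60 N. Pads are 16 mm wide; open, the fingers measure 119 mm over their backs; the gripper's body (75 mm by 177 mm) begins 78 mm behind the grasp point.
Start: joints at [-1.281, 0.245, 1.558, -0, 1.339, -0.174], TCP at [0.291, -0.581, 0.205] pointing down, gripper open.
Joint ranges: [-3.13, 3.13], [-1.02, 2.26], [0.13, 2.54], [-0.95, 4.09], [0.21, 2.88], [-2.74, 2.74]. Speed limits (rad/s): [2.57, 2.57, 3.14, 3.14, 3.14, 3.14].

### API

Orientations are given as a rotation vector (axis times angle).
In Python, from bench import env gives the robot as it stands.
- The arm moves only by the shell command python3 -m jog 'ROWS' [FORCE]. ROWS is JSON, a list of rows, each an object of numbers: "fingers": the finger opening in mm, from 0 to 94; "tx", "ty", "tz": the shift along the tool's x, y, z in mm; "rx", "ry", "rz": the turn, a rotation vector about the tool's x, y, z in rad. A call has 1 to 8 rows; each row is the pose to reach, as a shift and turn from the pose commanded when the call began, along the tool's axes at that moment; what a row does not reach only later rows make up. A row lasts 1/8 s, in which the tool goes at most 62.5 mm and 10.7 degrees, less where a joint would pass 70% of its speed; a pose out of reach is approached as far as the arm can. A call with a gripper value outside its range is refused whole. The fingers move at their own pace and stop on an object; FORCE is the grip in N (left out, the last holds). Time passes only in rows, so rows that repeat a pose let the fingers close. It gives the time, the measured TCP pose, the force, the opening and the grip force at its end, in the units of the state.
- env.sense(): the state, without advancing time (a new reading comes with each control period).
- env.camera(name): name is "scene" or "side" or "wrist"; returns the picture (420x560x3 uint8, red, green, blue); there is no depth.
- env.camera_model(name): a dict with "vfov" (degrees; the focal length in pixels is half the picture's height over the tangent of half this angle, whatever the lens; pixels are square), "cx", "cy" (the principal point, pixels), "k1" (the pictures are not rectified: a ray, as slopes to the right and down, at radius r is drawn at 1 + k1 r^2 times it, then the intrinsics apply), "R" (3x3) and "t" (3): a world point X has camera coordinates R X + t. Camera axes: x right, y down, z forward; pixel columns grow to the right and rows downward; lengths in m; the calibration is good to about 2 mm. A picture is of the moment at which its call begins: read the wrist's pose just before it. camera_model takes no time and is no camera call; for the wrist camera it gives the pose at the moment of the call.
- env.hand_in(): hands the job in; it is judged then, once.
The state is a dict: "t": time; "joints": joint angles; "joint_vel": joint speeds; "joint_torque": joint torques, N m; "ee_pos": TCP position; "orientation": TCP orientation; "force": force on the tool from outside, world axes, zero at the start; "torque": the same for the moment, N m; "opening": finger opening in m; "finger_force": force on a finger pad.
Only numpy, scipy, OpenCV 4.12 (cv2) and the standard library are available. Lean on these libraries where they do the work, as an engineer would, in place of code of your own. Each camera call takes 0.05 s, during which the arm holds its last target. There are 200 camera calls.

### The job

Set the length stop on the notched rail for the plain steel shaft: lift its black locking tab out of the notch, shift the stop to the notch that leaves just enough room for the shaft between the stop plate and the fixed end plate (one notch nearer would be too tight), and let the tab drop fully in. Then lay the shaft into the two V supports between the plates and let go. Leave the marker pen and the sensor beside the shaft where they are.

Things in the scene. Friction and masses are not known exactly. Their poses are not given: they have to be found in the camera images.
- stop_rail: Length stop fixture bolted to the table: aluminium base plate 130 (x) x 270 (y) x 10 mm. Origin at the centre of its underside; y runs along the notched rail towards the end plate, x away from the robot, z up. A dark steel rack with five notches 26 mm apart lies along x = +35 mm. The stop slide with its stop plate and black tab rides on the rack.
- nest (a point): Where the shaft's centre belongs, lying along y: at x = -45, y = +56, z = +45 mm in the fixture's frame; fixture's axes. Two black V supports (14 mm long in y, 40 mm wide, tops 52 mm above the table) stand 26 mm to either side of it along y; between them are 38 mm of open space for fingers, down to the base plate 35 mm below. The right notch leaves 59 mm to the plate on each side.
- stop_slide (a joint): Stop slide on the rail, m: 0 in the right notch for the shaft (118 mm between stop plate and end plate), growing as the stop moves away from the end plate (fixture's -y). Notches at -0.026 (92 mm, too short), 0, 0.026, 0.052, 0.078, each with about 1.5 mm of play either way. Starts in the one at 0.052. With the tab up it runs almost freely along the rail, and only so.
- lock_tab (a joint): Height of the locking tab, m: 0 fully down in a notch, 0.028 fully up. Its tooth clears the rack's rounded teeth from 0.018 on. It falls by its own weight (about 1.2 N, no spring): let go over a notch it drops in, and the rounded teeth lead it in from a few mm off.
- tab_grip (a point): Centre of the tab's black grip: upright block 20 mm thick along the rail (y), 30 mm wide (x), reaching 24 mm below and above this point (top 6 mm: 38 mm wide). Fixture's axes; tab down: x = +35, y = -23 mm minus stop_slide, z = 75 mm in the fixture's frame. The slide's body (36 mm in y, 40 in x) ends 25 mm below it, its stop plate 21 mm below. Grip from above across the 20 mm.
- shaft_mid (a point): Centre of the plain bright steel shaft, 12 mm in diameter and 110 mm long, 0.1 kg, lying flat on the table (centre 6 mm above it) on the right. Its own y axis runs along the shaft. It can roll. It lies side by side with the marker pen and the sensor, about 80 mm apart, in any order, pointing roughly away from the robot.
- marker: Marker pen, 135 mm long, 17 mm thick, white with a green end; origin under its middle, y axis along it. To be left alone.
- sensor: Cylindrical sensor with two hexagon nuts and a short cable end, 78 mm long, 20 mm across; origin under its middle, y axis along it. To be left alone.
- end_plate (a point): Middle of the inner face of the fixed steel end plate at the fixture's +y end; fixture's axes. At x = -45, y = +115, z = +45 mm in the fixture's frame; the plate is 10 mm thick, 90 mm wide in x (from x = -65 to +25 mm in the fixture's frame), its top 13 mm above this point.

How it is judged:
By the outcome, as a careful person would: the job done as asked, in the order asked, and still so for the second after the job is handed in, with the robot touching nothing.
It also fails if it takes over 59 s, if anything falls off the work surface, if the arm or the gripper's body presses on something with over 40 N, if the wrist force passes 120 N, or if a joint passes its speed limit or range.

## Working session

There is one attempt and no reset: what is moved stays moved. The work goes in short steps, Python scripts to look and compute and a shell command to move; the robot and the scene stay as the last step left them, time stands still between calls to the robot, and variables do not carry over. Pictures are saved under pics/ and viewed, at most 10 in all, crops included, and the job is handed in when it is done.

```bash
ls; mkdir -p pics
cat > h.py <<'E'
import numpy as np, cv2
from bench import env
from scipy.spatial.transform import Rotation as Rot
def snap(n,f):
    m=env.camera_model(n); im=env.camera(n); cv2.imwrite('pics/'+f,im[:,:,::-1]); return im,m
def ray(m,u,v):
    f=210/np.tan(np.radians(m['vfov'])/2)
    d=np.array([(u-m['cx'])/f,(v-m['cy'])/f]); p=d.copy()
    for _ in range(30): p=d/(1+m['k1']*(p@p))
    R=np.array(m['R']); t=np.array(m['t'])
    return -R.T@t, R.T@np.array([p[0],p[1],1])
def onz(m,u,v,z):
    c,d=ray(m,u,v); return c+d*(z-c[2])/d[2]
def proj(m,X):
    f=210/np.tan(np.radians(m['vfov'])/2)
    c=np.array(m['R'])@X+np.array(m['t']); p=c[:2]/c[2]; p=p*(1+m['k1']*(p@p))
    return p*f+[m['cx'],m['cy']]
E
python3 - <<'E'
from h import *
import pickle
ms={}
a=[]
for n in ('scene','side','wrist'):
    im,m=snap(n,n+'0.png'); ms[n]=m
    print(n,{k:np.round(v,3).tolist() for k,v in m.items()})
pickle.dump(ms,open('m0.pkl','wb'))
s=env.sense(); print(s['t'],s['ee_pos'],s['orientation'])
E
```

```text
pics
scene {'vfov': 53.167, 'cx': 283.191, 'cy': 207.828, 'k1': -0.095, 'R': [[-0.897, -0.442, 0.011], [-0.332, 0.658, -0.676], [0.291, -0.61, -0.737]], 't': [0.503, 0.136, 0.988]}
side {'vfov': 43.568, 'cx': 284.58, 'cy': 205.938, 'k1': 0.045, 'R': [[-0.942, -0.335, 0.025], [-0.139, 0.321, -0.937], [0.306, -0.886, -0.348]], 't': [0.478, 0.089, 0.993]}
wrist {'vfov': 69.392, 'cx': 277.322, 'cy': 214.477, 'k1': -0.066, 'R': [[0.447, -0.894, -0.002], [-0.861, -0.431, 0.269], [-0.242, -0.119, -0.963]], 't': [-0.649, -0.029, 0.393]}
0.15 [ 0.29067514 -0.58090296  0.20463885] [-3.05611789e+00 -7.21769279e-01  1.34667908e-04]
```

View pics/scene0.png

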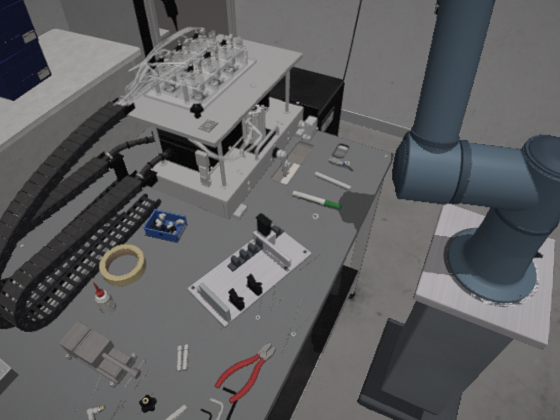

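View pics/side0.png

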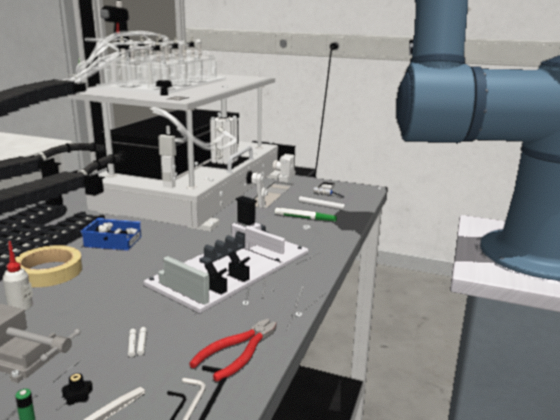

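View pics/wrist0.png

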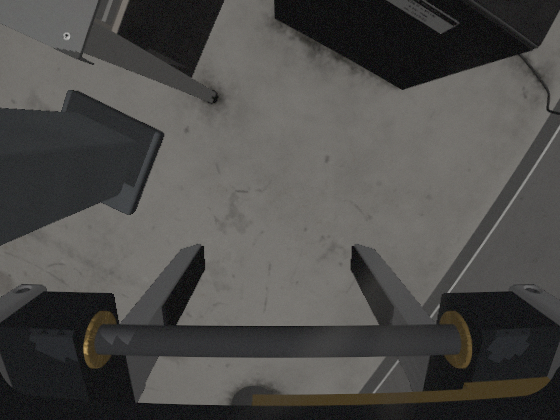

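Scene: base plate corners are about (190,286), (227,321) and (311,258). The tab is at (265,223), with the shaft at (332,180) between the marker (316,200) and the sensor (340,155). The wrist view shows only the floor. Next I'll cast rays.

Run:
```python
from h import *
import pickle
ms=pickle.load(open('m0.pkl','rb')); m=ms['scene']
for u,v,z in [(190,286,.01),(227,321,.01),(311,258,.01),(316,173,.006),(350,187,.006),(293,194,.008),(339,206,.008),(264,214,.1),(340,152,.01)]:
    print(u,v,np.round(onz(m,u,v,z),4))
im=cv2.imread('pics/scene0.png')
a=cv2.resize(im[195:325,180:320],None,fx=4,fy=4,interpolation=cv2.INTER_CUBIC)
cv2.imwrite('pics/c1.png',a)
```

```text
190 286 [0.6071 0.3755 0.01  ]
227 321 [0.489  0.4115 0.01  ]
311 258 [0.397  0.1836 0.01  ]
316 173 [ 0.5037 -0.096   0.006 ]
350 187 [ 0.3978 -0.0865  0.006 ]
293 194 [0.5256 0.0107 0.008 ]
339 206 [ 0.3988 -0.0041  0.008 ]
264 214 [0.5211 0.1808 0.1   ]
340 152 [ 0.4746 -0.2094  0.01  ]
```

View pics/c1.png

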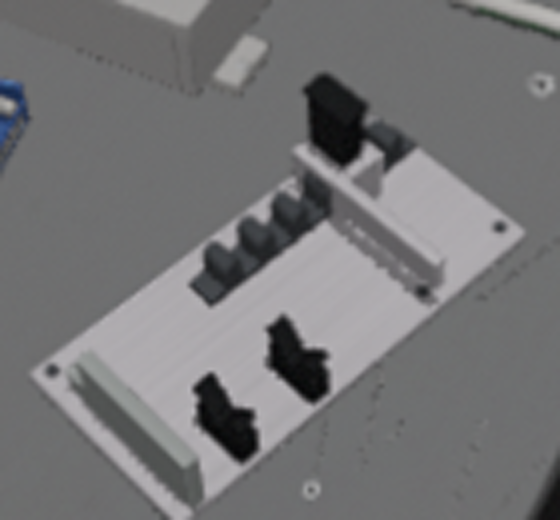

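Crop corners (x4, offset 180,195): left (32,373), bottom (185,520), right (524,232). The stop is in its starting notch near the rail's far end, and the end plate is at lower left.

Run:
```python
from h import *
import pickle
m=pickle.load(open('m0.pkl','rb'))['scene']
L,B,Rr=[onz(m,180+u/4,195+v/4,.01)for u,v in[(32,373),(185,520),(524,232)]]
print(L,B,Rr,np.linalg.norm(L-B),np.linalg.norm(B-Rr))
P=np.array([L,B,Rr])[:,:2]; F=np.array([[65,135],[-65,135],[-65,-135]])/1e3
# 2D rigid fit
p=P@[1,1j];f=F@[1,1j]
a=np.angle(((p-p.mean())*np.conj(f-f.mean())).sum()); c=p.mean()-np.exp(1j*a)*f.mean()
print('yaw',np.degrees(a),c)
print('tab',c+np.exp(1j*a)*(.035-.075j),'nest',c+np.exp(1j*a)*(-.045+.056j))
print(onz(m,180+337/4,195+93/4,.099))
s=env.sense();print(Rot.from_rotvec(s['orientation']).as_matrix().round(3))
wm=env.camera_model('wrist');R=Rot.from_rotvec(s['orientation']).as_matrix()
print('cam in tool',R.T@(-np.array(wm['R']).T@np.array(wm['t'])-s['ee_pos']),'look',R.T@np.array(wm['R']).T)
```

```text
[0.60780141 0.38240671 0.01      ] [0.48566002 0.42009498 0.01      ] [0.4028781  0.17025014 0.01      ] 0.12782380232873036 0.26320199694661267
yaw -18.202361457542636 (0.5053054572611562+0.2747343410141919j)
tab (0.5151259731172753+0.19255431017749952j) nest (0.4800502422680164+0.34198888818871603j)
[0.51498138 0.1911432  0.099     ]
[[ 0.894  0.447 -0.   ]
 [ 0.447 -0.894  0.001]
 [ 0.    -0.001 -1.   ]]
cam in tool [ 7.81131012e-02 -5.93596181e-05 -1.79886801e-01] look [[-1.21361969e-04 -9.62989285e-01 -2.69539649e-01]
 [ 9.99999913e-01 -8.98267520e-06 -4.18163855e-04]
 [ 4.00266125e-04 -2.69539676e-01  9.62989202e-01]]
```

Run:
```python
from h import *
import pickle
ms=pickle.load(open('m0.pkl','rb'));m=ms['scene'];w=ms['side']
b=onz(m,227,218,0);print('box corner base',b, 'block',onz(m,180+235/4,195+85/4,0), onz(m,180+265/4,195+45/4,0))
for h in np.arange(.05,.2,.01): print(round(h,2),proj(m,b+[0,0,h]).round(0),end=' ')
print()
def tri(p,q):
    c1,d1=ray(m,*p);c2,d2=ray(w,*q)
    s=np.linalg.lstsq(np.c_[d1,-d2],c2-c1,rcond=None)[0]
    A=c1+s[0]*d1;B=c2+s[1]*d2;return ((A+B)/2).round(3),np.linalg.norm(A-B).round(4)
print('plat right corner',tri((302,56),(274,81)),'plat front corner',tri((213,128),(190,101)))
print('box right end low', onz(m,322,118,0.1))
for n,p in [('sh1',(316,173)),('sh2',(350,187))]: print(n,onz(m,*p,.006))
```

```text
box corner base [0.64351168 0.15838477 0.        ] block [0.61950472 0.13953013 0.        ] [0.61959917 0.10016132 0.        ]
0.05 [225. 205.] 0.06 [225. 202.] 0.07 [224. 199.] 0.08 [224. 196.] 0.09 [224. 194.] 0.1 [223. 191.] 0.11 [223. 188.] 0.12 [223. 185.] 0.13 [222. 182.] 0.14 [222. 178.] 0.15 [221. 175.] 0.16 [221. 172.] 0.17 [221. 169.] 0.18 [220. 166.] 0.19 [220. 162.] 0.2 [219. 159.] 
plat right corner (array([ 0.641, -0.277,  0.247]), np.float64(0.0002)) plat front corner (array([0.667, 0.124, 0.253]), np.float64(0.0136))
box right end low [ 0.54606603 -0.22355828  0.1       ]
sh1 [ 0.50373196 -0.09598585  0.006     ]
sh2 [ 0.39775874 -0.08648883  0.006     ]
```

Base-plate sizes and the tab agree across both estimates. The furniture starts at x > 0.6, so I'll keep the camera side towards the robot (tool yaw about 162°).

```bash
python3 -m jog '[{"fingers":60,"tx":273,"ty":-296,"tz":-30,"rz":-1.18},{"tx":273,"ty":-296,"tz":-30,"rz":-1.18},{"tx":273,"ty":-296,"tz":-30,"rz":-1.18},{"tx":273,"ty":-296,"tz":-30,"rz":-1.18},{"tx":273,"ty":-296,"tz":-30,"rz":-1.18},{"tx":273,"ty":-296,"tz":-30,"rz":-1.18},{"tx":273,"ty":-296,"tz":-30,"rz":-1.18},{"tx":273,"ty":-296,"tz":-30,"rz":-1.18}]' 20
cat >> h.py <<'E'
def go(xy,z,yaw):
    "print rows' tx,ty,tz (mm), rz to reach tool down, world tool-x yaw deg"
    s=env.sense();T=Rot.from_rotvec(s['orientation']);R=T.as_matrix()
    d=R.T@(np.array([*xy,z])-s['ee_pos'])*1e3
    y=np.radians(yaw);G=np.array([[np.cos(y),np.sin(y),0],[np.sin(y),-np.cos(y),0],[0,0,-1]])
    print('t',s['t'],'at',s['ee_pos'].round(4),'yaw',np.degrees(np.arctan2(R[1,0],R[0,0])).round(1),'move',d.round(1),'rot',Rot.from_matrix(R.T@G).as_rotvec().round(3),'q',s['joints'].round(2),'F',s['force'].round(1))
E
python3 -c "
from h import *
go((.515,.1925),.22,161.8)"
```

```text
t 0.15 at [ 0.2907 -0.5809  0.2046] yaw 26.6 move [ 546.6 -591.3  -14.4] rot [-0.00e+00 -2.00e-03 -2.36e+00] q [-1.28  0.25  1.56 -0.    1.34 -0.17] F [-0.5  0.1  0.1]invalid input at $[0]: expected keys fingers, tx, ty, tz, rx, ry, rz
```

```bash
python3 -m jog '[{"fingers":60,"tx":273,"ty":-296,"tz":-30,"rx":0,"ry":0,"rz":-1.18},{"fingers":60,"tx":273,"ty":-296,"tz":-30,"rx":0,"ry":0,"rz":-1.18},{"fingers":60,"tx":273,"ty":-296,"tz":-30,"rx":0,"ry":0,"rz":-1.18},{"fingers":60,"tx":273,"ty":-296,"tz":-30,"rx":0,"ry":0,"rz":-1.18},{"fingers":60,"tx":273,"ty":-296,"tz":-30,"rx":0,"ry":0,"rz":-1.18},{"fingers":60,"tx":273,"ty":-296,"tz":-30,"rx":0,"ry":0,"rz":-1.18},{"fingers":60,"tx":273,"ty":-296,"tz":-30,"rx":0,"ry":0,"rz":-1.18},{"fingers":60,"tx":273,"ty":-296,"tz":-30,"rx":0,"ry":0,"rz":-1.18}]' 20
python3 -c "
from h import *
go((.515,.1925),.22,161.8)"
```

```text
t: 1.15
ee_pos: [0.4028, -0.1931, 0.2355]
orientation: [2.135, 2.304, -0.0]
force: [-0.7, -1.3, -0.1]
opening: 0.0602
finger_force: 0.0
t 1.15 at [ 0.4028 -0.1931  0.2355] yaw 94.4 move [375.9 141.1  15.4] rot [ 0.000e+00  1.000e-03 -1.177e+00] q [-0.7  -0.28  2.02 -0.    1.4  -0.78] F [-0.7 -1.3 -0.1]
```

```bash
python3 -m jog '[{"fingers":60,"tx":376,"ty":141,"tz":15,"rx":0,"ry":0,"rz":-1.177},{"fingers":60,"tx":376,"ty":141,"tz":15,"rx":0,"ry":0,"rz":-1.177},{"fingers":60,"tx":376,"ty":141,"tz":15,"rx":0,"ry":0,"rz":-1.177},{"fingers":60,"tx":376,"ty":141,"tz":15,"rx":0,"ry":0,"rz":-1.177},{"fingers":60,"tx":376,"ty":141,"tz":15,"rx":0,"ry":0,"rz":-1.177},{"fingers":60,"tx":376,"ty":141,"tz":15,"rx":0,"ry":0,"rz":-1.177},{"fingers":60,"tx":376,"ty":141,"tz":15,"rx":0,"ry":0,"rz":-1.177},{"fingers":60,"tx":376,"ty":141,"tz":15,"rx":0,"ry":0,"rz":-1.177}]' 20
python3 -c "
from h import *
import pickle
go((.515,.1925),.22,161.8)
im,m=snap('wrist','w1.png');pickle.dump(m,open('w1.pkl','wb'))
print(proj(m,np.array([.515,.1925,.099])))"
```

```text
t: 2.15
ee_pos: [0.5162, 0.1909, 0.2196]
orientation: [-0.501, -3.1, 0.001]
force: [-0.3, 0.7, -0.4]
opening: 0.0599
finger_force: 0.0
t 2.15 at [0.5162 0.1909 0.2196] yaw 161.6 move [ 1.6  1.2 -0.4] rot [-0.001 -0.001 -0.003] q [ 0.15  0.    1.8  -0.    1.34 -1.1 ] F [-0.3  0.7 -0.4]
[278.70693406 208.13975015]
```

View pics/w1.png

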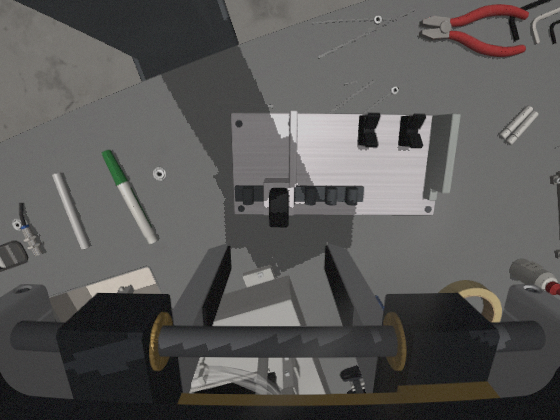

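The wrist view shows base-plate corners at (232,113), (235,215) and (434,215), the tab at (279,208) as predicted, the shaft at (57,175)-(84,247), the marker to its right and the sensor to its left. I'll refine the fixture and the shaft from this view.

Run:
```python
from h import *
import pickle
m=pickle.load(open('w1.pkl','rb'))
im=cv2.imread('pics/w1.png');g=cv2.cvtColor(im,cv2.COLOR_BGR2GRAY)
c=np.array([[232,113],[235,215],[434,215]],np.float32).reshape(-1,1,2)
cv2.cornerSubPix(g,c,(5,5),(-1,-1),(3,50,.01));c=c.reshape(-1,2);print(c)
P=np.array([onz(m,*q,.01)for q in c]);print(P.round(4),np.linalg.norm(P[0]-P[1]),np.linalg.norm(P[1]-P[2]))
F=np.array([[-65,-135],[65,-135],[65,135]])/1e3
p=P[:,:2]@[1,1j];f=F@[1,1j]
a=np.angle(((p-p.mean())*np.conj(f-f.mean())).sum()); C=p.mean()-np.exp(1j*a)*f.mean()
print('yaw',np.degrees(a),C,'tab',C+np.exp(1j*a)*(.035-.075j),'nest',C+np.exp(1j*a)*(-.045+.056j))
# tab top: dark blob
k=(g[180:235,262:297]<45).astype(np.uint8)
n,l,st,ce=cv2.connectedComponentsWithStats(k);i=1+st[1:,4].argmax();print('tab blob',st[i],ce[i]+[262,180])
x0,y0,w,h=st[i][:4]
for uv in [(262+x0,180+y0+h),(262+x0+w,180+y0+h)]: print('tab far edge',onz(m,*uv,.099))
# shaft
k=(g[165:255,48:92]>115).astype(np.uint8)
n,l,st,ce=cv2.connectedComponentsWithStats(k);i=1+st[1:,4].argmax()
pts=np.argwhere(l==i)[:,::-1]+[48,165]; r=cv2.minAreaRect(pts.astype(np.float32));print(r,st[i])
b=cv2.boxPoints(r);Q=np.array([onz(m,*q,.006)for q in b]);print(Q.round(4),Q.mean(0),[np.linalg.norm(Q[j]-Q[j-1]).round(4) for j in range(4)])
```

```text
[[230.96153 112.73828]
 [237.38142 212.31139]
 [434.      215.     ]]
[[0.4033 0.168  0.01  ]
 [0.5249 0.1316 0.01  ]
 [0.6122 0.3829 0.01  ]] 0.12694477936794984 0.2660618502840887
yaw -18.58274970084164 (0.5072401694932169+0.2770554604257997j) tab (0.5165148774635304+0.19481204250031825j) nest (0.4824320125745138+0.34447619425669923j)
tab blob [  7   8  20  40 733] [278.19918145 207.63028649]
tab far edge [0.53209378 0.17619588 0.099     ]
tab far edge [0.53865617 0.19597585 0.099     ]
((69.07623291015625, 210.86148071289062), (81.50399017333984, 7.773853302001953), 68.62937927246094) [  4   8  36  77 604]
[[ 0.3954 -0.0927  0.006 ]
 [ 0.3954 -0.0808  0.006 ]
 [ 0.5064 -0.0924  0.006 ]
 [ 0.507  -0.1051  0.006 ]] [ 0.45104428 -0.09272031  0.006     ] [np.float64(0.1123), np.float64(0.0119), np.float64(0.1116), np.float64(0.0127)]
```

Run:
```python
from h import *
import pickle
m=pickle.load(open('w1.pkl','rb'))
P=np.array([onz(m,*q,.01)for q in [(231.2,112.7),(234.5,215),(434.5,215)]])
F=np.array([[-65,-135],[65,-135],[65,135]])/1e3
p=P[:,:2]@[1,1j];f=F@[1,1j]
a=np.angle(((p-p.mean())*np.conj(f-f.mean())).sum()); C=p.mean()-np.exp(1j*a)*f.mean()
print('yaw',np.degrees(a),C,'tab',C+np.exp(1j*a)*(.035-.075j),'nest',C+np.exp(1j*a)*(-.045+.056j))
go((.5165,.193),.062,161.6)
```

```text
yaw -18.424789584557875 (0.5079532205151814+0.27570605717798713j) tab (0.5174546318137362+0.19348852143690756j) nest (0.4829592842636805+0.34305814066956075j)
t 2.2 at [0.516  0.1899 0.2198] yaw 161.5 move [  0.3   3.3 157.8] rot [-0.001 -0.001 -0.001] q [ 0.15 -0.    1.8  -0.    1.34 -1.1 ] F [ 0.  -0.8 -0.6]
```

```bash
python3 -m jog '[{"fingers":60,"tx":0,"ty":3,"tz":60,"rx":0,"ry":0,"rz":0},{"fingers":60,"tx":0,"ty":3,"tz":110,"rx":0,"ry":0,"rz":0},{"fingers":60,"tx":0,"ty":3,"tz":110,"rx":0,"ry":0,"rz":0}]' 20
python3 -c "
from h import *
go((.517,.193),.062,161.6)"
```

```text
t: 2.58
ee_pos: [0.5135, 0.1912, 0.1065]
orientation: [-0.505, -3.092, 0.005]
force: [0.1, 0.2, 0.1]
opening: 0.0602
finger_force: 0.0
t 2.575 at [0.5135 0.1912 0.1065] yaw 161.4 move [-3.1  3.  44.5] rot [-0.004 -0.008 -0.003] q [ 0.15  0.13  1.89 -0.    1.14 -1.1 ] F [0.1 0.2 0.1]
```

```bash
python3 -m jog '[{"fingers":60,"tx":-2,"ty":2,"tz":42,"rx":0,"ry":0,"rz":0},{"fingers":60,"tx":-2,"ty":2,"tz":47,"rx":0,"ry":0,"rz":0},{"fingers":60,"tx":-2,"ty":2,"tz":47,"rx":0,"ry":0,"rz":0},{"fingers":10,"tx":-2,"ty":2,"tz":47,"rx":0,"ry":0,"rz":0},{"fingers":10,"tx":-2,"ty":2,"tz":47,"rx":0,"ry":0,"rz":0},{"fingers":10,"tx":-2,"ty":2,"tz":47,"rx":0,"ry":0,"rz":0},{"fingers":10,"tx":-2,"ty":2,"tz":47,"rx":0,"ry":0,"rz":0},{"fingers":10,"tx":-2,"ty":2,"tz":47,"rx":0,"ry":0,"rz":0}]' 20
python3 -c "
from h import *
go((.517,.193),.062,161.6)"
```

```text
t: 3.58
ee_pos: [0.5187, 0.1935, 0.0636]
orientation: [-0.501, -3.1, 0.006]
force: [-2.4, -8.1, 3.2]
opening: 0.0199
finger_force: 20.0
t 3.575 at [0.5187 0.1935 0.0636] yaw 161.7 move [ 1.5 -1.   1.6] rot [-0.004 -0.001  0.001] q [ 0.15  0.2   1.89 -0.    1.05 -1.1 ] F [-2.4 -8.1  3.2]
```

```bash
python3 -m jog '[{"fingers":10,"tx":0,"ty":-2,"tz":0,"rx":0,"ry":0,"rz":0},{"fingers":10,"tx":0,"ty":-2,"tz":-12,"rx":0,"ry":0,"rz":0},{"fingers":10,"tx":0,"ty":-2,"tz":-24,"rx":0,"ry":0,"rz":0},{"fingers":10,"tx":0,"ty":-2,"tz":-24,"rx":0,"ry":0,"rz":0},{"fingers":10,"tx":0,"ty":-2,"tz":-24,"rx":0,"ry":0,"rz":0}]' 30
python3 -c "
from h import *
go((.517,.193),.087,161.6)"
```

```text
t: 4.2
ee_pos: [0.5186, 0.1931, 0.0874]
orientation: [0.501, 3.101, -0.0]
force: [1.2, -0.3, -1.7]
opening: 0.0196
finger_force: 30.0
t 4.2 at [0.5186 0.1931 0.0874] yaw 161.6 move [ 1.5 -0.6  0.4] rot [0.    0.    0.001] q [ 0.15  0.16  1.89 -0.    1.09 -1.1 ] F [ 1.2 -0.3 -1.7]
```

```bash
python3 -m jog '[{"fingers":10,"tx":0,"ty":15,"tz":0,"rx":0,"ry":0,"rz":0},{"fingers":10,"tx":0,"ty":30,"tz":0,"rx":0,"ry":0,"rz":0},{"fingers":10,"tx":0,"ty":42,"tz":0,"rx":0,"ry":0,"rz":0},{"fingers":10,"tx":0,"ty":52,"tz":0,"rx":0,"ry":0,"rz":0},{"fingers":10,"tx":0,"ty":52,"tz":0,"rx":0,"ry":0,"rz":0},{"fingers":10,"tx":0,"ty":52,"tz":0,"rx":0,"ry":0,"rz":0},{"fingers":10,"tx":0,"ty":52,"tz":0,"rx":0,"ry":0,"rz":0}]' 30
python3 -c "
from h import *
go((.535,.2424),.0636,161.6)"
```

```text
t: 5.08
ee_pos: [0.535, 0.242, 0.0875]
orientation: [0.502, 3.101, -0.0]
force: [1.8, -0.6, -0.3]
opening: 0.0198
finger_force: 30.0
t 5.075 at [0.535  0.242  0.0875] yaw 161.6 move [ 0.1  0.4 23.9] rot [-0.  0.  0.] q [ 0.23  0.23  1.8  -0.    1.11 -1.02] F [ 1.8 -0.6 -0.3]
```

Moved exactly 52 mm. Next I'll lower the tab while holding it, then check the force.

```bash
python3 -m jog '[{"fingers":10,"tx":0,"ty":0,"tz":8,"rx":0,"ry":0,"rz":0},{"fingers":10,"tx":0,"ty":0,"tz":16,"rx":0,"ry":0,"rz":0},{"fingers":10,"tx":0,"ty":0,"tz":22,"rx":0,"ry":0,"rz":0},{"fingers":10,"tx":0,"ty":0,"tz":22,"rx":0,"ry":0,"rz":0}]' 20
python3 -c "
from h import *
go((.535,.2424),.0636,161.6)"
```

```text
t: 5.58
ee_pos: [0.535, 0.2422, 0.0649]
orientation: [-0.502, -3.101, 0.0]
force: [2.8, -1.0, -1.3]
opening: 0.0197
finger_force: 20.0
t 5.575 at [0.535  0.2422 0.0649] yaw 161.6 move [0.1 0.2 1.3] rot [-0. -0.  0.] q [ 0.23  0.27  1.81 -0.    1.07 -1.02] F [ 2.8 -1.  -1.3]
```

Lowered 22 mm without resistance. I'll open to 40 mm, rise clear and look.

```bash
python3 -m jog '[{"fingers":44,"tx":0,"ty":0,"tz":0,"rx":0,"ry":0,"rz":0},{"fingers":44,"tx":0,"ty":0,"tz":0,"rx":0,"ry":0,"rz":0},{"fingers":44,"tx":0,"ty":0,"tz":0,"rx":0,"ry":0,"rz":0},{"fingers":44,"tx":0,"ty":0,"tz":-60,"rx":0,"ry":0,"rz":0},{"fingers":44,"tx":0,"ty":0,"tz":-120,"rx":0,"ry":0,"rz":0},{"fingers":44,"tx":0,"ty":0,"tz":-160,"rx":0,"ry":0,"rz":0},{"fingers":44,"tx":0,"ty":0,"tz":-160,"rx":0,"ry":0,"rz":0}]' 20
python3 - <<'E'
from h import *
import pickle
go((.451,-.0927),.22,173.8)
im,m=snap('wrist','w2.png');pickle.dump(m,open('w2.pkl','wb'))
w,mw=snap('scene','s2.png')
a=cv2.resize(im[90:290,180:460],(840,600))[:,:,::-1][:,:400*2]
cv2.imwrite('pics/w2c.png',cv2.resize(im[90:270,190:460,::-1],(795,530),interpolation=cv2.INTER_CUBIC))
E
```

```text
t: 6.45
ee_pos: [0.537, 0.2431, 0.2301]
orientation: [0.5, 3.094, 0.005]
force: [-0.7, 0.5, -0.6]
opening: 0.0439
finger_force: 0.0
t 6.45 at [0.537  0.2431 0.2301] yaw 161.6 move [ -24.1 -345.8    8.7] rot [ 0.004  0.007 -0.212] q [ 0.23  0.08  1.7   0.    1.36 -1.02] F [-0.7  0.5 -0.6]
```

View pics/w2c.png

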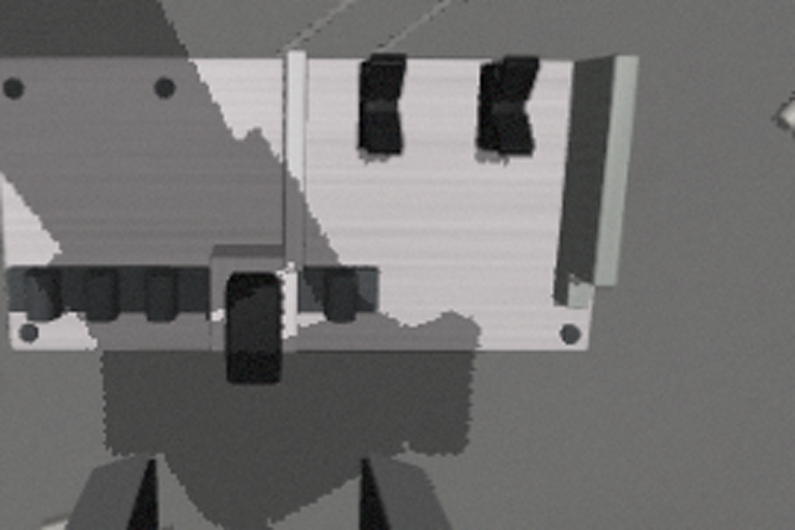

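The stop now sits with one tooth between it and the rack's right end, so it has moved two notches. The V supports are free, with top right corners at crop (405,55), (402,153), (538,57) and (533,153). I'll check the gap and the nest numerically.

Run:
```python
from h import *
import pickle
m=pickle.load(open('w2.pkl','rb'))
W=lambda u,v,z: onz(m,190+(u+.5)/2.9444-.5,90+(v+.5)/2.9444-.5,z)[:2]@[1,1j]
p=np.array([W(12,351,.01),W(589,349,.01),W(-6,57,.01)]);f=np.array([.065-.135j,.065+.135j,-.065-.135j])
a=np.angle(((p-p.mean())*np.conj(f-f.mean())).sum()); C=p.mean()-np.exp(1j*a)*f.mean()
C2,a2=.508+.2758j,np.radians(-18.4)
print('yaw',np.degrees(a),C,'nest',C+np.exp(1j*a)*(-.045+.056j),abs(p[0]-p[1]),abs(p[0]-p[2]))
F=lambda q:np.round((q-C2)*np.exp(-1j*a2)*1e3,1)
for n,u,v,z in [('V1n',405,55,.052),('V1f',402,153,.052),('V2n',538,57,.052),('V2f',533,153,.052),('val1',381,105,.0365),('val2',508,105,.0365),('stop top R',306,52,.054),('stop top L',286,52,.054),('end top L',616,57,.058),('end top R',638,57,.058),('tab far',254,382,.099),('tab near',254,273,.099),('tabL',226,370,.099),('tabR',281,370,.099)]: print(n,F(W(u,v,z)))
```

```text
yaw -18.428238964977332 (0.5071429825548298+0.2758392646706259j) nest (0.4821531011491657+0.3431928527512237j) 0.26914400724667836 0.13030751843921537
V1n (-63.7+34.9j)
V1f (-26.9+35.1j)
V2n (-63.6+86.3j)
V2f (-27.3+87j)
val1 (-45.2+28.4j)
val2 (-45.6+80.1j)
stop top R (-64.4-3.1j)
stop top L (-64.4-10.7j)
end top L (-63.7+114.5j)
end top R (-63.9+123.1j)
tab far (52.5-23j)
tab near (12.5-22.9j)
tabL (47.9-33.1j)
tabR (48-13.2j)
```

Gap is 117.6 mm, the tab top is at its down height, and the nest agrees to within 1–2 mm. Moving to the shaft.

```bash
python3 -m jog '[{"fingers":50,"tx":-24,"ty":-346,"tz":9,"rx":0,"ry":0,"rz":-0.212},{"fingers":50,"tx":-24,"ty":-346,"tz":9,"rx":0,"ry":0,"rz":-0.212},{"fingers":50,"tx":-24,"ty":-346,"tz":9,"rx":0,"ry":0,"rz":-0.212},{"fingers":50,"tx":-24,"ty":-346,"tz":9,"rx":0,"ry":0,"rz":-0.212},{"fingers":50,"tx":-24,"ty":-346,"tz":9,"rx":0,"ry":0,"rz":-0.212},{"fingers":50,"tx":-24,"ty":-346,"tz":9,"rx":0,"ry":0,"rz":-0.212},{"fingers":50,"tx":-24,"ty":-346,"tz":9,"rx":0,"ry":0,"rz":-0.212},{"fingers":50,"tx":-24,"ty":-346,"tz":9,"rx":0,"ry":0,"rz":-0.212}]' 20
python3 - <<'E'
from h import *
import pickle
go((.451,-.0927),.1,173.8)
im,m=snap('wrist','w3.png');pickle.dump(m,open('w3.pkl','wb'))
g=cv2.cvtColor(im,cv2.COLOR_RGB2GRAY)
e=[proj(m,np.array(p)) for p in [(.3954,-.087,.006),(.5066,-.0987,.006)]];print(e)
k=(g>115).astype(np.uint8);n,l,st,ce=cv2.connectedComponentsWithStats(k)
for i in range(1,n):
    if st[i,4]>300: 
        r=cv2.minAreaRect(np.argwhere(l==i)[:,::-1].astype(np.float32)); Q=np.array([onz(m,*q,.006) for q in cv2.boxPoints(r)])
        print(np.round(r[0]),np.round(r[1]),Q.mean(0).round(4),(Q[1]-Q[0])[:2].round(4),(Q[2]-Q[1])[:2].round(4))
E
```

```text
t: 7.55
ee_pos: [0.4481, -0.0927, 0.215]
orientation: [-0.171, -3.134, -0.002]
force: [0.2, -0.0, 0.6]
opening: 0.0502
finger_force: 0.0
t 7.55 at [ 0.4481 -0.0927  0.215 ] yaw 173.8 move [ -3.2   0.2 115. ] rot [ 0.001 -0.003 -0.   ] q [-0.45 -0.23  2.02  0.    1.36 -1.92] F [ 0.2 -0.   0.6]
[array([277.10840367, 151.57514718]), array([277.44943646, 235.35932853])]
[280. 160.] [320. 559.] [ 0.4293 -0.086   0.006 ] [0.0733 0.6828] [0.4596 0.0572]
[276. 194.] [82. 16.] [ 0.4514 -0.0946  0.006 ] [0.0022 0.0201] [ 0.1089 -0.0113]
[192. 224.] [19. 19.] [ 0.4775 -0.2108  0.006 ] [0.0028 0.0255] [ 0.0264 -0.0047]
[270. 286.] [72. 50.] [ 0.5833 -0.1181  0.006 ] [-0.0758  0.0257] [0.0319 0.0949]
[276. 316.] [ 25. 101.] [ 0.6322 -0.1144  0.006 ] [-0.0005  0.1485] [0.0421 0.0011]
[236. 376.] [37. 66.] [ 0.7371 -0.1908  0.006 ] [0.0102 0.1028] [ 0.0747 -0.0088]
[308. 373.] [ 9. 77.] [ 0.7429 -0.0761  0.006 ] [0.0076 0.1221] [0.0178 0.    ]
```

View pics/w3.png

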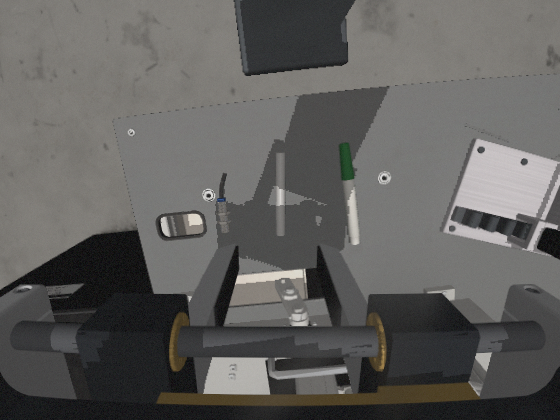

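The shaft shows at (280,153)-(281,236), the sensor at (222,212) and the marker at (349,195). The light patch beside the shaft is lit table. I'll use the shaft ends.

Run:
```python
from h import *
import pickle
m=pickle.load(open('w3.pkl','rb'));g=cv2.cvtColor(cv2.imread('pics/w3.png'),cv2.COLOR_BGR2GRAY)
for v in (158,166,174,212,220,230): print(v,g[v,270:292])
A=onz(m,280.3,153,.006);B=onz(m,280.8,236,.006);print(A,B,(A+B)/2,np.degrees(np.arctan2(*(A-B)[1::-1])))
```

```text
158 [ 77  77  83  77  77  79 101 112 119 120 127 123 119 112  98  76  79  77
  77  79  78  79]
166 [ 75  75  79  78  74  76 101 113 118 123 125 121 117 110  97  74  78  77
  77  74  77  78]
174 [ 80  76  79  77  78  78 103 113 119 122 124 122 116 109  97  75  77  76
  75  79  78  74]
212 [ 76  78  76  78  77  78 104 112 116 122 121 119 116 111  96  70  79  78
  78  78  79  74]
220 [ 75  77  77  76  77  79  93 110 117 125 123 120 116 108  97  75  76  76
  77  79  78  78]
230 [ 76  76  79  79  79  80  92 110 118 120 122 121 117 111  96  75  73  78
  77  76  78  76]
[ 0.39760393 -0.08318391  0.006     ] [ 0.50801314 -0.09427554  0.006     ] [ 0.45280853 -0.08872973  0.006     ] 174.2633522208255
```

```bash
python3 -m jog '[{"fingers":50,"tx":-3,"ty":4,"tz":60,"rx":0,"ry":0,"rz":0},{"fingers":50,"tx":-3,"ty":4,"tz":120,"rx":0,"ry":0,"rz":0},{"fingers":50,"tx":-3,"ty":4,"tz":160,"rx":0,"ry":0,"rz":0},{"fingers":50,"tx":-3,"ty":4,"tz":160,"rx":0,"ry":0,"rz":0},{"fingers":50,"tx":-3,"ty":4,"tz":160,"rx":0,"ry":0,"rz":0}]' 20
python3 -c "
from h import *
go((.4525,-.0887),.003,174)"
```

```text
t: 8.22
ee_pos: [0.4534, -0.0897, 0.058]
orientation: [0.169, 3.135, -0.001]
force: [1.0, -0.5, 0.9]
opening: 0.0498
finger_force: 0.0
t 8.225 at [ 0.4534 -0.0897  0.058 ] yaw 173.8 move [ 1.1  1.  55. ] rot [-0.001  0.002 -0.003] q [-0.44 -0.    2.13  0.    1.02 -1.9 ] F [ 1.  -0.5  0.9]
```

```bash
python3 -m jog '[{"fingers":50,"tx":1,"ty":1,"tz":35,"rx":0,"ry":0,"rz":0},{"fingers":50,"tx":1,"ty":1,"tz":52,"rx":0,"ry":0,"rz":0},{"fingers":50,"tx":1,"ty":1,"tz":54,"rx":0,"ry":0,"rz":0},{"fingers":50,"tx":1,"ty":1,"tz":54,"rx":0,"ry":0,"rz":0},{"fingers":50,"tx":1,"ty":1,"tz":54,"rx":0,"ry":0,"rz":0}]' 20
python3 -c "
from h import *
go((.4525,-.0887),.003,174)"
```

```text
t: 8.85
ee_pos: [0.4524, -0.0893, 0.0039]
orientation: [0.17, 3.134, -0.002]
force: [-0.5, -0.2, -0.3]
opening: 0.0502
finger_force: 0.0
t 8.85 at [ 0.4524 -0.0893  0.0039] yaw 173.8 move [0.  0.6 0.9] rot [-0.001  0.003 -0.004] q [-0.44  0.1   2.14  0.    0.89 -1.9 ] F [-0.5 -0.2 -0.3]
```

```bash
python3 -m jog '[{"fingers":4,"tx":0,"ty":1,"tz":1,"rx":0,"ry":0,"rz":0},{"fingers":4,"tx":0,"ty":1,"tz":1,"rx":0,"ry":0,"rz":0},{"fingers":4,"tx":0,"ty":1,"tz":1,"rx":0,"ry":0,"rz":0},{"fingers":4,"tx":0,"ty":1,"tz":1,"rx":0,"ry":0,"rz":0},{"fingers":4,"tx":0,"ty":1,"tz":1,"rx":0,"ry":0,"rz":0},{"fingers":4,"tx":0,"ty":1,"tz":1,"rx":0,"ry":0,"rz":0}]' 40
python3 -m jog '[{"fingers":4,"tx":0,"ty":0,"tz":-30,"rx":0,"ry":0,"rz":0},{"fingers":4,"tx":0,"ty":0,"tz":-80,"rx":0,"ry":0,"rz":0},{"fingers":4,"tx":0,"ty":0,"tz":-130,"rx":0,"ry":0,"rz":0},{"fingers":4,"tx":0,"ty":0,"tz":-160,"rx":0,"ry":0,"rz":0},{"fingers":4,"tx":0,"ty":0,"tz":-160,"rx":0,"ry":0,"rz":0},{"fingers":4,"tx":0,"ty":0,"tz":-160,"rx":0,"ry":0,"rz":0}]' 40
python3 - <<'E'
from h import *
import pickle
go((.4825,.3431),.16,71.6)
im,m=snap('wrist','w4.png');pickle.dump(m,open('w4.pkl','wb'))
E
```

```text
t: 9.6
ee_pos: [0.4513, -0.0878, 0.0015]
orientation: [0.171, 3.137, -0.0]
force: [-0.5, 0.1, -0.5]
opening: 0.0112
finger_force: 40.0
t: 10.35
ee_pos: [0.4502, -0.0873, 0.1596]
orientation: [-0.171, -3.134, -0.002]
force: [0.1, -0.1, -1.7]
opening: 0.011
finger_force: 40.0
t 10.35 at [ 0.4502 -0.0873  0.1596] yaw 173.8 move [1.470e+01 4.314e+02 1.000e-01] rot [-0.002 -0.003  1.783] q [-0.44 -0.17  2.07  0.    1.24 -1.9 ] F [ 0.1 -0.1 -1.7]
```

View pics/w4.png

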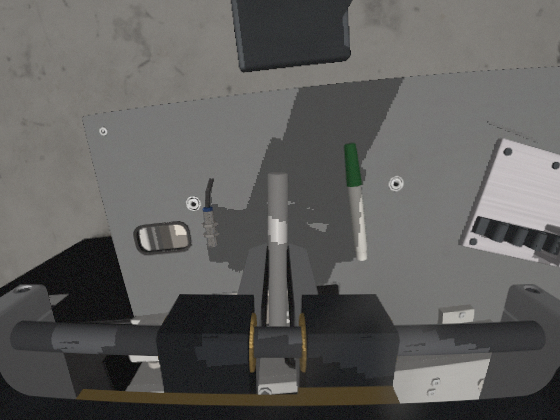

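The shaft is held along the tool's x, with its near end at (278,173). The marker and sensor are undisturbed. Next I'll compute the along-shaft offset.

Run:
```python
from h import *
import pickle
m=pickle.load(open('w4.pkl','rb'));s=env.sense();R=Rot.from_rotvec(s['orientation']).as_matrix()
for u,v in((270,173),(278,173),(287,173),(278,235)): print((R.T@(onz(m,u,v,s['ee_pos'][2]+.005+.005)-s['ee_pos'])*1e3).round(1))
go((.4825,.3431),.16,71.6)
```

```text
[55.2 -4.3 -9.8]
[55.2  0.2 -9.8]
[55.2  5.2 -9.8]
[18.3  0.2 -9.9]
t 10.4 at [ 0.45   -0.0872  0.1592] yaw 173.8 move [ 1.440e+01  4.313e+02 -1.000e-01] rot [-0.002 -0.004  1.783] q [-0.44 -0.17  2.07  0.    1.24 -1.9 ] F [ 0.3  0.6 -1.1]
```

```bash
python3 -m jog '[{"fingers":4,"tx":3,"ty":40,"tz":-10,"rx":0,"ry":0,"rz":0.17},{"fingers":4,"tx":5,"ty":80,"tz":-20,"rx":0,"ry":0,"rz":0.34},{"fingers":4,"tx":7,"ty":120,"tz":-20,"rx":0,"ry":0,"rz":0.51},{"fingers":4,"tx":9,"ty":160,"tz":-20,"rx":0,"ry":0,"rz":0.68},{"fingers":4,"tx":10,"ty":200,"tz":-20,"rx":0,"ry":0,"rz":0.85},{"fingers":4,"tx":11,"ty":240,"tz":-20,"rx":0,"ry":0,"rz":1.02},{"fingers":4,"tx":12,"ty":280,"tz":-20,"rx":0,"ry":0,"rz":1.19},{"fingers":4,"tx":13,"ty":320,"tz":-20,"rx":0,"ry":0,"rz":1.36}]' 40
python3 -c "
from h import *
go((.4825,.3431),.16,71.6)"
```

```text
t: 11.4
ee_pos: [0.4719, 0.2328, 0.179]
orientation: [-2.11, -2.324, 0.005]
force: [-0.4, -0.1, -1.2]
opening: 0.0108
finger_force: 40.0
t 11.4 at [0.4719 0.2328 0.179 ] yaw 95.5 move [108.8  21.2  18.8] rot [-0.004  0.001  0.418] q [ 0.24 -0.02  1.89 -0.    1.27  0.15] F [-0.4 -0.1 -1.2]
```

```bash
python3 -m jog '[{"fingers":4,"tx":40,"ty":8,"tz":5,"rx":0,"ry":0,"rz":0.16},{"fingers":4,"tx":80,"ty":15,"tz":12,"rx":0,"ry":0,"rz":0.32},{"fingers":4,"tx":109,"ty":21,"tz":19,"rx":0,"ry":0,"rz":0.418},{"fingers":4,"tx":109,"ty":21,"tz":19,"rx":0,"ry":0,"rz":0.418},{"fingers":4,"tx":109,"ty":21,"tz":19,"rx":0,"ry":0,"rz":0.418},{"fingers":4,"tx":109,"ty":21,"tz":19,"rx":0,"ry":0,"rz":0.418}]' 40
python3 - <<'E'
from h import *
import pickle
go((.4825,.3431),.09,71.6)
im,m=snap('wrist','w5.png');pickle.dump(m,open('w5.pkl','wb'))
E
```

```text
t: 12.15
ee_pos: [0.4829, 0.3413, 0.1622]
orientation: [2.544, 1.843, -0.001]
force: [-0.3, -0.1, -1.0]
opening: 0.011
finger_force: 40.0
t 12.15 at [0.4829 0.3413 0.1622] yaw 71.9 move [ 1.6 -0.9 72.2] rot [-0.     0.001  0.005] q [ 0.42  0.15  1.75 -0.    1.24  0.74] F [-0.3 -0.1 -1. ]
```

View pics/w5.png

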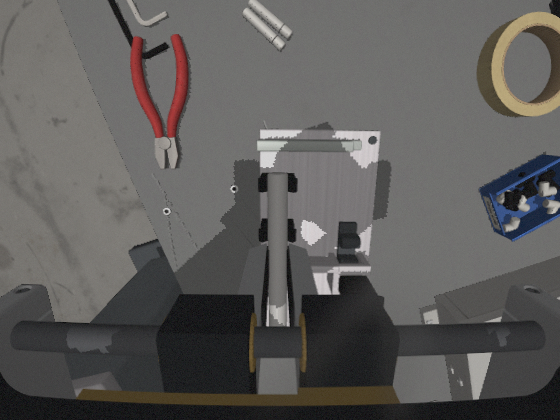

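The shaft (column 278) lines up with both V supports (centres (278,183) and (277,230)), and the end plate's inner top edge is at row ~151. Checking the distances.

Run:
```python
from h import *
import pickle
m=pickle.load(open('w5.pkl','rb'));s=env.sense();R=Rot.from_rotvec(s['orientation']).as_matrix()
g=cv2.cvtColor(cv2.imread('pics/w5.png'),cv2.COLOR_BGR2GRAY)
print(g[134:180,264],g[134:180,325]); print(g[180,250:302],g[232,250:302])
T=lambda u,v,z:(R.T@(onz(m,u,v,z)-s['ee_pos'])*1e3).round(1)
print('end',T(278,151,.058),'V2',T(258,183,.052),T(297,183,.052),'V1',T(258,230,.052),T(296,230,.052),'V2far',T(278,174,.052))
go((.4825,.3431),.041,71.6)
```

```text
[211 212 209 212 186 114 121 181 202 202 199 200 193 187 186 184 154 168
 206 211 211 212 211 213 209 213 213 210 212 211 212 211 211 212 129 120
 123 123  95  30  24  24  15  22  18  22] [121 124 126 126 123  99  75  94 110 107 104 104 100 104 102 100  96  86
 117 125 124 123 124 125 122 125 124 124 124 124 124 123 124 124 122 125
 121 123 122 123 121 125 120 120 122 123]
[ 70  75  72  71  73  72  73  70  31  24  13  24  19  18  26  24  29  61
  96  99 106 109 109 116 115 116 117 119 117 119 114 111 108 109 104 101
  95  79  33  26  23  10  20  23  26  23  29  70 121 125 122 122] [ 72  72  74  74  72  72  74  69  56  11  25  26  28  21  15  15  14  50
  89  96 101 106 110 114 112 117 116 117 117 115 114 115 110 107 105 101
  91  59  25  24  20  18  20  13  26  38  84 119 121 117 141 209]
end [5.940e+01 1.000e-01 1.045e+02] V2 [ 28.5 -19.2 110.5] [ 28.6  18.5 110.5] V1 [-19.3 -20.  110.5] [-19.3  18.3 110.5] V2far [3.730e+01 1.000e-01 1.105e+02]
t 12.2 at [0.483  0.3414 0.1625] yaw 71.9 move [  1.4  -1.  121.5] rot [0.    0.    0.004] q [ 0.42  0.15  1.75 -0.    1.24  0.74] F [ 0.1 -0.2 -1.2]
```

```bash
python3 -m jog '[{"fingers":4,"tx":1,"ty":-0.5,"tz":40,"rx":0,"ry":0,"rz":0},{"fingers":4,"tx":1,"ty":-0.5,"tz":80,"rx":0,"ry":0,"rz":0},{"fingers":4,"tx":1,"ty":-0.5,"tz":100,"rx":0,"ry":0,"rz":0},{"fingers":4,"tx":1,"ty":-0.5,"tz":100,"rx":0,"ry":0,"rz":0},{"fingers":4,"tx":1,"ty":-0.5,"tz":100,"rx":0,"ry":0,"rz":0}]' 40
python3 -c "
from h import *
go((.4825,.3428),.041,71.6)"
```

```text
t: 12.82
ee_pos: [0.4841, 0.3439, 0.0643]
orientation: [2.543, 1.844, 0.005]
force: [0.6, -0.7, -0.6]
opening: 0.0108
finger_force: 40.0
t 12.825 at [0.4841 0.3439 0.0643] yaw 71.9 move [-1.5 -1.2 23.3] rot [ 0.002 -0.002  0.005] q [0.43 0.28 1.79 0.   1.06 0.74] F [ 0.6 -0.7 -0.6]
```

```bash
python3 -m jog '[{"fingers":4,"tx":-1,"ty":-1,"tz":8,"rx":0,"ry":0,"rz":0},{"fingers":4,"tx":-1,"ty":-1,"tz":14,"rx":0,"ry":0,"rz":0},{"fingers":4,"tx":-1,"ty":-1,"tz":19,"rx":0,"ry":0,"rz":0},{"fingers":4,"tx":-1,"ty":-1,"tz":22,"rx":0,"ry":0,"rz":0},{"fingers":4,"tx":-1,"ty":-1,"tz":22,"rx":0,"ry":0,"rz":0},{"fingers":4,"tx":-1,"ty":-1,"tz":22,"rx":0,"ry":0,"rz":0}]' 40
python3 -c "
from h import *
go((.4825,.3428),.041,71.6)"
```

```text
t: 13.58
ee_pos: [0.4824, 0.3428, 0.0409]
orientation: [2.543, 1.844, 0.003]
force: [3.6, -0.5, 1.4]
opening: 0.0109
finger_force: 40.0
t 13.575 at [0.4824 0.3428 0.0409] yaw 71.9 move [ 0.   0.1 -0.1] rot [ 0.002 -0.001  0.005] q [ 0.43  0.31  1.81 -0.    1.02  0.74] F [ 3.6 -0.5  1.4]
```

Light contact at the expected height (z 0.041, small upward force). I'll release and check before rising.

```bash
python3 -m jog '[{"fingers":30,"tx":0,"ty":0,"tz":0,"rx":0,"ry":0,"rz":0},{"fingers":30,"tx":0,"ty":0,"tz":0,"rx":0,"ry":0,"rz":0},{"fingers":30,"tx":0,"ty":0,"tz":0,"rx":0,"ry":0,"rz":0},{"fingers":30,"tx":0,"ty":0,"tz":-30,"rx":0,"ry":0,"rz":0},{"fingers":30,"tx":0,"ty":0,"tz":-80,"rx":0,"ry":0,"rz":0},{"fingers":30,"tx":0,"ty":0,"tz":-140,"rx":0,"ry":0,"rz":0},{"fingers":30,"tx":0,"ty":0,"tz":-180,"rx":0,"ry":0,"rz":0},{"fingers":30,"tx":0,"ty":0,"tz":-180,"rx":0,"ry":0,"rz":0}]' 20
python3 -m jog '[{"fingers":30,"tx":-60,"ty":0,"tz":0,"rx":0,"ry":0,"rz":0},{"fingers":30,"tx":-110,"ty":0,"tz":0,"rx":0,"ry":0,"rz":0},{"fingers":30,"tx":-110,"ty":0,"tz":0,"rx":0,"ry":0,"rz":0},{"fingers":30,"tx":-110,"ty":0,"tz":0,"rx":0,"ry":0,"rz":0}]' 20
python3 - <<'E'
from h import *
im,m=snap('wrist','w6.png'); s,_=snap('side','s6.png')
a=cv2.resize(im[100:290,170:400],(460,380),interpolation=cv2.INTER_CUBIC)
b=cv2.resize(s[160:310,130:330],(507,380)  ,interpolation=cv2.INTER_CUBIC)[:,:340]
b=cv2.resize(s[180:310,140:320],(338,244),interpolation=cv2.INTER_CUBIC)
b=cv2.copyMakeBorder(b,0,136,0,0,cv2.BORDER_CONSTANT)
cv2.imwrite('pics/f6.png',np.hstack([a,b])[:,:,::-1])
E
```

```text
t: 14.58
ee_pos: [0.4833, 0.3438, 0.2247]
orientation: [2.542, 1.844, 0.012]
force: [-0.0, 0.2, -0.4]
opening: 0.0301
finger_force: 0.0
t: 15.08
ee_pos: [0.4469, 0.2383, 0.2193]
orientation: [-2.543, -1.843, 0.002]
force: [0.1, 0.4, 0.2]
opening: 0.0299
finger_force: 0.0
```

View pics/f6.png

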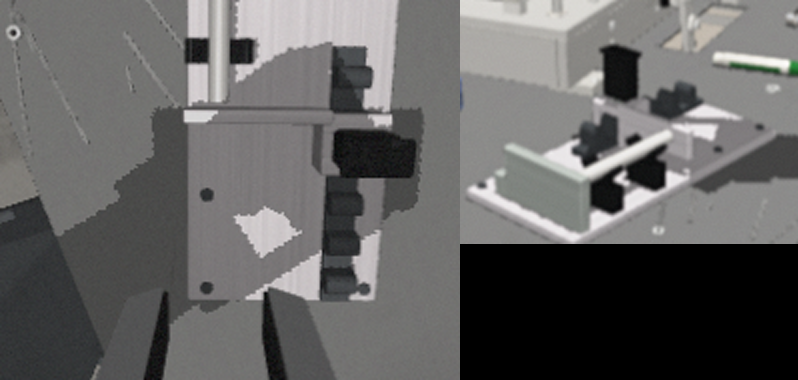

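The shaft lies in both V supports between the plates, its end just clear of the stop plate. I'll check the tab height in the side view, since grip top and bottom are at known heights.

Run:
```python
from h import *
import pickle
C,a=.508+.2758j,np.radians(-18.4)
W=lambda x,y,z:np.array([*(lambda q:(q.real,q.imag))(C+np.exp(1j*a)*(x+1j*y)/1e3),z/1e3])
for f,y in (('side0.png',-75),('s6.png',-23)):
    m=env.camera_model('side'); g=cv2.cvtColor(cv2.imread('pics/'+f),cv2.COLOR_BGR2GRAY)
    t=proj(m,W(35,y,99));b=proj(m,W(35,y,51));u=int(round(t[0]))
    c=g[:,u];r=[v for v in range(int(t[1])-20,int(b[1])+20) if c[v]<45]
    print(f,'pred top/bottom rows',t.round(1),b.round(1),'dark rows',r[0],r[-1],len(r))
```

```text
side0.png pred top/bottom rows [244.5 198.4] [244.5 223.1] dark rows 197 223 27
s6.png pred top/bottom rows [224.2 206. ] [224.6 231.6] dark rows 205 232 28
```

```bash
python3 -c "
from bench import env
print(env.hand_in())"
```

```text
the job is handed in; nothing more can be done
None
```

The job is handed in at about 15 s of the 59 s allowed. The stop is in the right notch (gap measured at about 118 mm) with its tab fully down, the shaft lies released in both V supports, and I left the marker pen and sensor alone.

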